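# Restart the orbital shaker at speed four

## Task

Restart the shaker: with a fingertip, push its pointer selector back to off (the long mark), press the round start button fully down and let it come up, then push the selector clockwise four clicks, to the fourth dot after the long mark, without running past it. Press start only while the selector is at off. Nudge the selector from the side rather than pinching it, pick nothing up, and leave the dishes, the torch and the camera where they are.

Things in the scene. Friction and masses are not known exactly. Their poses are not given: they have to be found in the camera images.
- shaker: orbital shaker, white casing 280 (x) x 240 (y) x 50 mm high, fixed; origin at the centre of its underside, x to its rear, y to its left, z up. The front half of its top is a level control deck 50 mm above the table with the selector (left) and start button (right); over the rear half is a platform 62 mm above the table (rim 68 mm) with two petri dishes
- selector_axis (a point): point on the deck surface (50 mm above the table) on the selector's upright turning axis; at (-75, +50) mm from the shaker's origin; axes parallel to the shaker's
- selector (a joint): selector angle in rad, grows clockwise seen from above: 0 = off (long mark), one click every 0.628 (36 degrees), dot four = 2.513, dot six = 3.770; end stops 0.25 beyond off and dot six. At value q the pointer stands at the angle 1.885 - q anticlockwise from the shaker's +x. A click takes 2 to 3 N near the bar's end; past half-way it snaps on by itself into the next position and rests there
- pointer_bar: the selector's upright black grip bar, white line on top at its pointing end; 12 mm thick, from 57 to 87 mm above the table, reaching 45 mm from the axis at the pointing end and 22 mm at the other; 26 mm round hub; below it a 60 mm round skirt, top 58 mm above the table. Origin on the turning axis at the deck surface, x along the bar to its pointing end, z up
- pointer_end (a point): middle of the end face of the bar's pointing end, 45 mm from the axis, 72 mm above the table
- start_button (a joint): travel of the start button in m: 0 = up, 0.006 = fully down; springs back up; fully down takes about 5 N from above
- start_button_top (a point): centre of the top face of the round black start button, 36 mm diameter, 72 mm above the table when up, in a 52 mm grey collar whose top is 62 mm above the table; at (-85, -80) mm from the shaker's origin
- petri_dish_1: loose petri dish, 60 mm diameter, 15 mm high, on the left of the platform; origin at the centre of its underside
- petri_dish_2: loose petri dish, 60 mm diameter, 15 mm high, on the right of the platform; origin at the centre of its underside
- pen_torch: loose black pen torch, 130 x 24 x 24 mm, lying on the table to the right of the shaker; origin at the centre of its underside
- inspection_camera: loose dark camera, 66 x 111 x 29 mm, lying on the table to the left of the shaker; origin at the centre of its underside

How it is judged:
By the outcome, as a careful person would: the job done as asked, in the order asked, and still so for the second after the job is handed in, with the robot touching nothing.
It also fails if it takes over 72 s, if anything falls off the work surface, if the arm or the gripper's body presses on something with over 40 N, if the wrist force passes 120 N, or if a joint passes its speed limit or range.

## Robot

A 6-joint arm with a two-finger parallel gripper is mounted at the origin on a cart in front of the work surface, level with it; the furniture and walls round the work are solid. World frame = base frame: x ahead of the robot, y to its left, z up, the work surface at z = 0. Lengths are in m, angles in rad, forces in N, time in s.
With the tool pointing down it reaches from about 0.25 to 0.775 m from the base axis. Payload 4 kg.
Tool frame: the origin (TCP) lies on the centre line of the jaws, within the pads' length; the fingertips stand 14 mm ahead of it and the grasp point (between the pads) lies 5 mm behind it (robot.tcp_to_tips is the distance from the TCP to the fingertips, in m); z points along the fingers, y is the line along which they close (so a half turn about z gives the same grasp; the last joint's range is limited). The gripper opens to 94 mm and grips with 3 to 60 N. Pads are 16 mm wide; open, the fingers measure 119 mm over their backs; the gripper's body (75 mm by 177 mm) begins 78 mm behind the grasp point.
Start: joints at [1.152, 0.087, 1.371, -0, 1.684, -0.103], TCP at [0.171, 0.523, 0.22] pointing down, gripper open.
Joint ranges: [-3.1, 3.1], [-0.76, 2.03], [0.27, 2.55], [-1.08, 4.22], [0.17, 2.65], [-2.57, 2.57]. Speed limits (rad/s): [2.79, 2.79, 3.14, 3.14, 3.14, 3.14].

## Interface

Orientations are given as [roll, pitch, yaw] about the fixed x, y, z axes, in that order (R = Rz(yaw) Ry(pitch) Rx(roll)).
In Python, from bench import robot gives the robot as it stands.
- The arm moves only by the tool carry_out, never from a script. Its argument "increments" is a list of rows, each a list of 3 entries, a list of its own where there are three numbers: the closure in counts, from 0 (fully open) to 255 (shut), then the shift along the tool's x, y, z in mm, then the turn about the tool's z in degrees. In form: [[fingers, [dx, dy, dz], twist], ...]. A call has 1 to 8 rows; each row shifts and turns the commanded pose from where the row before left it, along the tool's axes as they then stand; what a row does not reach is not made up. A row lasts 1/10 s, in which the tool goes at most 50 mm and 8.59 degrees, less where a joint would pass 70% of its speed; a pose out of reach is approached as far as the arm can. A call with a gripper value outside its range is refused whole. The fingers move at their own pace and stop on an object; the grip force is fixed at half the most. Time passes only in rows, so rows that do not move let the fingers close. It gives the time, the measured TCP pose, the force, the opening and the grip force at its end, in the units of the state.
- robot.get_obs(): the state, without advancing time (a new reading comes with each control period).
- robot.snapshot(name): name is "side" or "top"; returns the picture (420x560x3 uint8, blue, green, red); there is no depth.
- robot.get_calibration(name): a dict with "vfov" (degrees; the focal length in pixels is half the picture's height over the tangent of half this angle, whatever the lens; pixels are square), "cx", "cy" (the principal point, pixels), "k1" (the pictures are not rectified: a ray, as slopes to the right and down, at radius r is drawn at 1 + k1 r^2 times it, then the intrinsics apply), "T" (4x4, takes a point from camera to world coordinates). Camera axes: x right, y down, z forward; pixel columns grow to the right and rows downward; lengths in m; the calibration is good to about 2 mm. A picture is of the moment at which its call begins. get_calibration takes no time and is no camera call.
- robot.close_job(): hands the job in; it is judged then, once.
The state is a dict: "time": time; "joint_positions": joint angles; "qvel": joint speeds; "joint_torque": joint torques, N m; "tool_pos": TCP position; "ee_rot": TCP orientation; "wrist_force": force on the tool from outside, world axes, zero at the start; "wrist_torque": the same for the moment, N m; "width": finger opening in m; "finger_force": force on a finger pad.
Only numpy, scipy, OpenCV 4.12 (cv2) and the standard library are available. Lean on these libraries where they do the work, as an engineer would, in place of code of your own. Each camera call takes 0.05 s, during which the arm holds its last target. There are 200 camera calls.

## Working session

There is one attempt and no reset: what is moved stays moved. The work goes in short steps, Python scripts to look and compute and a tool call to move; the robot and the scene stay as the last step left them, time stands still between calls to the robot, and variables do not carry over. Pictures are saved under pics/ and viewed, at most 10 in all, crops included, and the job is handed in when it is done.

Besides the shell and the picture viewer there is one more tool, called after "Request:" by a JSON object that holds its "method" and its "body". carry_out: Moves the arm, as the interface text tells. Its arguments: {"type":"object","properties":{"increments":{"type":"array","items":{"type":"array"}}},"required":["increments"]}

```bash
mkdir -p pics; ls; python3 - <<'E'
from bench import robot
import cv2
for n in("top","side"):
    cv2.imwrite(f"pics/{n}0.png",robot.snapshot(n)); c=robot.get_calibration(n); print(n,c)
o=robot.get_obs(); print(o)
E
```

```text
pics
top {'vfov': 50.63959190249796, 'cx': 277.26802163036876, 'cy': 210.30106486144635, 'k1': -0.12522298878475266, 'T': array([[-0.01959074, -0.9874161 ,  0.15692559,  0.464865  ],
       [-0.99902085,  0.01310538, -0.04225626,  0.06637249],
       [ 0.03966794, -0.15759977, -0.98670602,  0.92264849],
       [ 0.        ,  0.        ,  0.        ,  1.        ]])}
side {'vfov': 56.84545713711456, 'cx': 278.66753058697003, 'cy': 210.31170189876417, 'k1': -0.10523414664203709, 'T': array([[-0.98479117, -0.10233543,  0.14040585,  0.47270122],
       [-0.17320418,  0.64180037, -0.74705595,  0.69577675],
       [-0.01366224, -0.76001299, -0.64976427,  0.6169033 ],
       [ 0.        ,  0.        ,  0.        ,  1.        ]])}
{'time': 0.1, 'joint_positions': array([ 1.15191523e+00,  8.78939851e-02,  1.37208810e+00, -8.86792724e-06,
        1.68358742e+00, -1.03101665e-01]), 'qvel': array([-0.00271316, -0.00183986, -0.00559445,  0.00058205, -0.00017666,
       -0.00012435]), 'joint_torque': array([ 1.90256127e-03, -3.41252375e+01, -3.03301585e+01,  7.19815842e-02,
        3.04627733e-02, -1.01890757e-04]), 'tool_pos': array([0.17062698, 0.52238078, 0.21842176]), 'ee_rot': array([-3.13962539e+00, -1.94688687e-04,  2.82581204e+00]), 'wrist_force': array([-0.18625073,  0.65001968,  0.26515894]), 'wrist_torque': array([-0.00132811, -0.01119134, -0.06013652]), 'finger_force': 0.0, 'width': 0.0939277019054115}
```

View pics/top0.png

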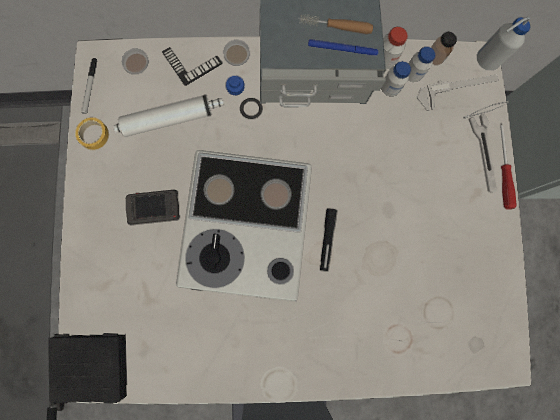

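View pics/side0.png

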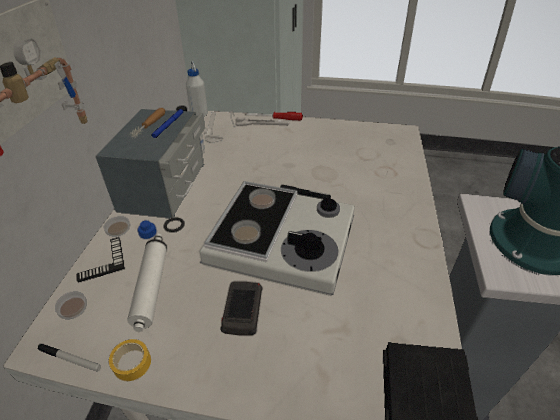

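The top view shows the shaker at about (245,225), with the selector centre at about (214,256) pointing up the picture, which is near dot 3. The button is at about (280,270), the camera at (152,206) and the torch at (328,240). The side view agrees. Next I measure.

```bash
cat > h.py <<'E'
import numpy as np, cv2
from bench import robot
def K(c):
    f=210/np.tan(np.radians(c["vfov"]/2)); return np.array([[f,0,c["cx"]],[0,f,c["cy"]],[0,0,1]])
def plane(n,uv,z):
    """pixels -> world points on height z; lens: drawn = s*(1+k1 r^2)"""
    c=robot.get_calibration(n); T=c["T"]
    uv=np.array(uv,float).reshape(-1,1,2)
    s=cv2.undistortPoints(uv,K(c),np.array([c["k1"],0,0,0.]))[:,0]
    d=np.c_[s,np.ones(len(s))]@T[:3,:3].T
    return T[:3,3]+d*((z-T[2,3])/d[:,2])[:,None]
def proj(n,P):
    c=robot.get_calibration(n); M=np.linalg.inv(c["T"])
    return cv2.projectPoints(np.array(P,float).reshape(-1,1,3),cv2.Rodrigues(M[:3,:3])[0],M[:3,3],K(c),np.array([c["k1"],0,0,0.]))[0][:,0]
E
python3 - <<'E'
from h import *
print("tcp",proj("top",[robot.get_obs()["tool_pos"]]),proj("side",[robot.get_obs()["tool_pos"]]))
im=cv2.imread("pics/top0.png")
print("box",plane("top",[(50,335),(126,335),(126,400)],0.0))
cr=cv2.resize(im[140:310,165:325],None,fx=3.5,fy=3.5,interpolation=cv2.INTER_CUBIC); cv2.imwrite("pics/crop0.png",cr)
im=cv2.imread("pics/side0.png")
# white casing hull in top image
im=cv2.imread("pics/top0.png"); hsv=cv2.cvtColor(im,cv2.COLOR_BGR2HSV)
for p in [(270,235),(190,285),(300,285),(198,255),(268,271),(280,271),(150,300)]: print(p,hsv[p[1],p[0]])
E
```

```text
tcp [[-17.63835449 461.85097089]] [[599.40012069 424.62185274]]
box [[0.35667792 0.50244142 0.        ]
 [0.35817671 0.34067462 0.        ]
 [0.22709412 0.34073294 0.        ]]
(270, 235) [ 27  15 168]
(190, 285) [ 25  17 170]
(300, 285) [ 21  25 164]
(198, 255) [140   8  93]
(268, 271) [150   3  91]
(280, 271) [30 10 25]
(150, 300) [ 18  33 155]
```

View pics/crop0.png

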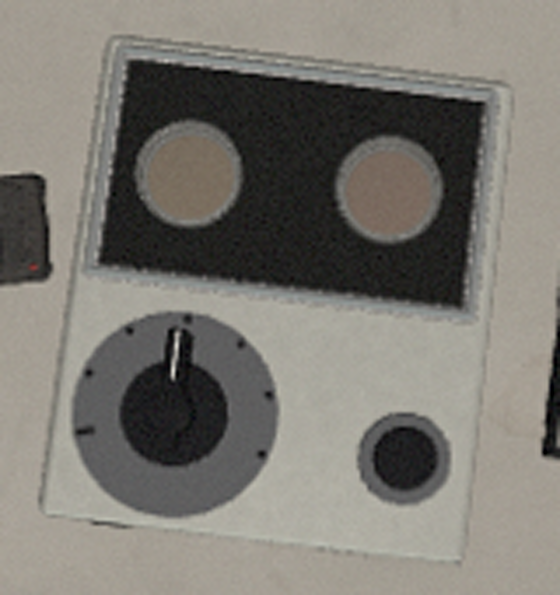

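The crop shows the dial centre at about (175,414)/3.5, with the long mark to the left. The pointer is at dot 3, and dot 4 is up and right at (241,344). The button is at about (404,458)/3.5.

```bash
cat >> h.py <<'E'
def tri(a,b):
    """midpoint and gap of the two rays (top pixel a, side pixel b)"""
    A=[plane(n,[p],0)[0] for n,p in (("top",a),("side",b))]; C=[robot.get_calibration(n)["T"][:3,3] for n in ("top","side")]
    D=[x-c for x,c in zip(A,C)]
    t=np.linalg.lstsq(np.c_[D[0],-D[1]],C[1]-C[0],rcond=None)[0]
    P=[C[i]+t[i]*D[i] for i in (0,1)]
    return (P[0]+P[1])/2,np.linalg.norm(P[0]-P[1])
E
python3 - <<'E'
from h import *
for n,box in (("top",(178,225,300,295)),("side",(275,190,345,280))):
    im=cv2.imread(f"pics/{n}0.png"); x0,y0,x1,y1=box
    v=cv2.cvtColor(im,cv2.COLOR_BGR2HSV)[...,2]; roi=np.zeros_like(v); roi[y0:y1,x0:x1]=1
    m=((v<128)&(roi>0)).astype(np.uint8)
    cs=sorted(cv2.findContours(m,cv2.RETR_EXTERNAL,cv2.CHAIN_APPROX_NONE)[0],key=cv2.contourArea)[::-1][:3]
    for c in cs: print(n,cv2.contourArea(c),cv2.boundingRect(c),cv2.fitEllipse(c))
    for c,z in zip(cs[:2],(.05,.062)):
        P=plane(n,c[:,0],z)[:,:2].astype(np.float32); print("  fit",z,cv2.fitEllipse(P))
print("box",tri((126,335),(387,345)))
E
```

```text
top 2634.0 (186, 229, 59, 59) ((214.52398681640625, 257.896728515625), (57.67304611206055, 58.184932708740234), 31.978227615356445)
top 513.5 (267, 258, 27, 26) ((279.89739990234375, 270.5440368652344), (25.410860061645508, 25.82942008972168), 114.00823974609375)
top 60.5 (263, 225, 37, 5) ((293.13714599609375, 226.5904541015625), (3.2011399269104004, 48.992618560791016), 92.96485137939453)
  fit 0.05 ((0.5114677548408508, 0.15369364619255066), (0.11299537122249603, 0.11357986927032471), 121.5185317993164)
  fit 0.062 ((0.48413434624671936, 0.026716768741607666), (0.04885028302669525, 0.04980845749378204), 162.0728759765625)
side 1869.5 (281, 230, 58, 42) ((308.829833984375, 250.1068115234375), (41.62599563598633, 57.57754135131836), 96.39790344238281)
side 959.5 (275, 190, 65, 46) ((302.397216796875, 212.88394165039062), (47.78279495239258, 64.59671783447266), 90.17889404296875)
side 175.5 (275, 270, 42, 10) ((283.45806884765625, 275.4309387207031), (7.373452186584473, 52.7177848815918), 96.3926010131836)
  fit 0.05 ((0.51466965675354, 0.15244093537330627), (0.11370009183883667, 0.11771577596664429), 49.50201416015625)
  fit 0.062 ((0.5413390398025513, 0.05086023360490799), (0.1432722508907318, 0.1574132889509201), 4.9827799797058105)
box (array([0.36052097, 0.33264505, 0.02734688]), np.float64(0.0016310332302885812))
```

Request:
{"method": "carry_out", "body": {"increments": [[255,[0,0,-35],0],[255,[0,0,-35],0],[255,[-34,-18.5,0],0],[255,[-34,-18.5,0],0],[255,[-34,-18.5,0],0],[255,[-34,-18.5,0],0],[255,[-34,-18.5,0],0],[255,[-34,-18.5,0],0]]}}

```text
time: 0.9
tool_pos: [0.3309, 0.3526, 0.289]
ee_rot: [-3.141, -0.0, 2.826]
wrist_force: [-0.1, 0.1, 0.0]
width: 0.0334
finger_force: 0.0
```

Request:
{"method": "carry_out", "body": {"increments": [[255,[-34,-18.5,0],0],[255,[-34,-18.5,0],0],[255,[-34,-18.5,0],0],[255,[-34,-18.5,0],0],[255,[-34,-18.5,0],0],[255,[-34,-18.5,0],0],[255,[-34,-18.5,0],0],[255,[-34,-18.5,0],0]]}}

```text
time: 1.7
tool_pos: [0.5436, 0.1274, 0.2888]
ee_rot: [-3.141, -0.001, 2.826]
wrist_force: [0.6, -0.0, 0.4]
width: 0.0005
finger_force: 0.0
```

Request:
{"method": "carry_out", "body": {"increments": [[255,[0,0,20],8],[255,[0,0,20],8],[255,[0,0,20],8],[255,[0,0,20],8],[255,[0,0,20],8],[255,[0,0,20],8],[255,[0,0,10],8],[255,[0,0,0],8]]}}

```text
time: 2.5
tool_pos: [0.5411, 0.1285, 0.1562]
ee_rot: [-3.136, -0.0, 1.703]
wrist_force: [0.3, 0.6, -0.7]
width: 0.0003
finger_force: 0.0
```

Request:
{"method": "carry_out", "body": {"increments": [[255,[0,0,0],8],[255,[0,0,0],7.6],[255,[0,0,0],0],[255,[0,0,0],0]]}}

```text
time: 2.9
tool_pos: [0.5426, 0.1288, 0.1591]
ee_rot: [-3.141, 0.0, 1.439]
wrist_force: [0.6, -0.1, 0.1]
width: 0.0003
finger_force: 0.0
```

Request:
{"method": "carry_out", "body": {"increments": [[255,[0,0,25],0],[255,[0,0,20],0],[255,[0,0,15],0],[255,[0,0,10],0],[255,[0,0,8],0],[255,[0,0,0],0],[255,[0,0,0],0]]}}

```text
time: 3.6
tool_pos: [0.5433, 0.1289, 0.0821]
ee_rot: [3.141, -0.0, 1.437]
wrist_force: [-0.6, 0.0, -0.6]
width: 0.0003
finger_force: 0.0
```

```bash
python3 - <<'E'
from h import *
a=robot.snapshot("top")[200:310,170:310]; b=robot.snapshot("side")[180:290,250:390]
cv2.imwrite("pics/c1.png",cv2.resize(np.vstack([a,b]),None,fx=2.7,fy=2.7,interpolation=cv2.INTER_CUBIC))
E
```

```text
(no output)
```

View pics/c1.png

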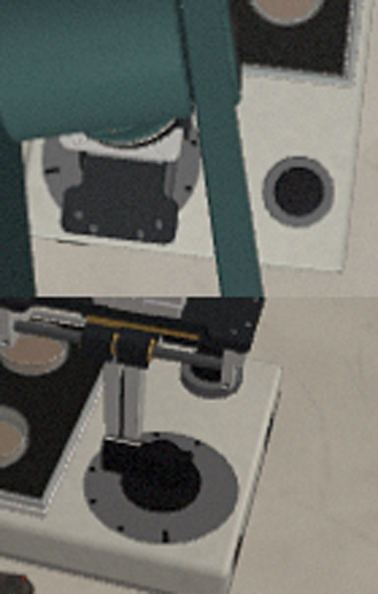

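The top view is hidden by the arm. The side view shows the closed fingers beside the bar, on its right and clear of it. I start pushing anticlockwise.

Request:
{"method": "carry_out", "body": {"increments": [[255,[3,0,0],0],[255,[3,0,0],0],[255,[2.23,0.81,0],-3.6],[255,[2.23,0.81,0],-3.6],[255,[2.23,0.81,0],-3.6],[255,[2.23,0.81,0],-3.6],[255,[2.23,0.81,0],-3.6],[255,[2.23,0.81,0],-3.6]]}}

```text
time: 4.5
tool_pos: [0.5486, 0.1486, 0.0819]
ee_rot: [3.141, -0.0, 1.816]
wrist_force: [-1.3, -0.7, -0.3]
width: 0.0007
finger_force: 0.0
```

Request:
{"method": "carry_out", "body": {"increments": [[255,[2.23,0.81,0],-3.6],[255,[0,0,0],0],[255,[0,0,0],0],[255,[0,0,0],0]]}}

```text
time: 4.9
tool_pos: [0.5485, 0.1506, 0.0816]
ee_rot: [3.141, -0.0, 1.876]
wrist_force: [-1.1, -0.3, 0.4]
width: 0.0
finger_force: 0.0
```

```bash
python3 - <<'E'
from h import *
a=robot.snapshot("top")[200:310,170:310]; b=robot.snapshot("side")[180:290,250:390]
cv2.imwrite("pics/c2.png",cv2.resize(np.vstack([a,b]),None,fx=2.7,fy=2.7,interpolation=cv2.INTER_CUBIC))
E
```

```text
(no output)
```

View pics/c2.png

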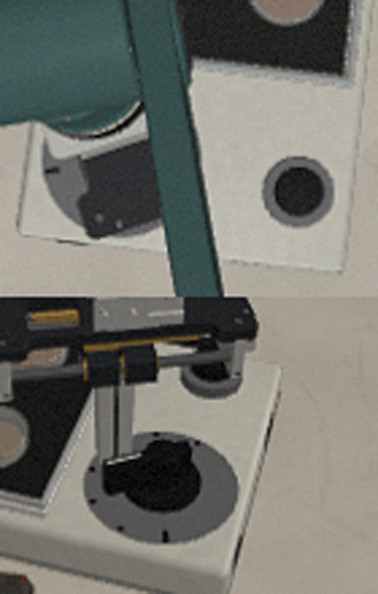

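The side view shows the bar has moved anticlockwise, with its tip now at about (107,480) in the crop. I keep pushing.

Request:
{"method": "carry_out", "body": {"increments": [[255,[2.23,0.81,0],-3.6],[255,[2.23,0.81,0],-3.6],[255,[2.23,0.81,0],-3.6],[255,[2.23,0.81,0],-3.6],[255,[2.23,0.81,0],-3.6],[255,[2.23,0.81,0],-3.6],[255,[2.23,0.81,0],-3.6],[255,[2.23,0.81,0],-3.6]]}}

```text
time: 5.8
tool_pos: [0.5452, 0.1687, 0.0815]
ee_rot: [-3.141, 0.0, 2.381]
wrist_force: [-0.1, 0.5, -0.2]
width: 0.0004
finger_force: 0.0
```

Request:
{"method": "carry_out", "body": {"increments": [[255,[2.23,0.81,0],-3.6],[255,[2.23,0.81,0],-3.6],[255,[2.23,0.81,0],-3.6],[255,[2.23,0.81,0],-3.6],[255,[2.23,0.81,0],-3.6],[255,[2.23,0.81,0],-3.6],[255,[2.23,0.81,0],-3.6],[255,[2.23,0.81,0],-3.6]]}}

```text
time: 6.6
tool_pos: [0.534, 0.1828, 0.0815]
ee_rot: [-3.141, 0.002, 2.883]
wrist_force: [0.7, -0.3, -0.0]
width: 0.0005
finger_force: 0.7
```

Request:
{"method": "carry_out", "body": {"increments": [[255,[2.23,0.81,0],-3.6],[255,[2.23,0.81,0],-3.6],[255,[0,0,0],0],[255,[0,0,0],0],[255,[0,0,0],0]]}}

```text
time: 7.1
tool_pos: [0.5294, 0.1861, 0.0815]
ee_rot: [3.141, 0.0, 3.006]
wrist_force: [-1.8, -0.0, 0.5]
width: 0.0004
finger_force: 0.0
```

```bash
python3 - <<'E'
from h import *
a=robot.snapshot("top")[200:310,170:310]; b=robot.snapshot("side")[180:290,250:390]
cv2.imwrite("pics/c3.png",cv2.resize(np.vstack([a,b]),None,fx=2.7,fy=2.7,interpolation=cv2.INTER_CUBIC))
o=robot.get_obs(); p=o["tool_pos"]; th=o["ee_rot"][2]-np.pi/2
v=p[:2]-[.512,.153]; u=np.array([np.cos(th),np.sin(th)]); n=np.array([-u[1],u[0]]); print(np.degrees(th),v@u,v@n)
E
```

```text
82.26373010385838 0.035160970054182665 -0.01279913510725712
```

View pics/c3.png

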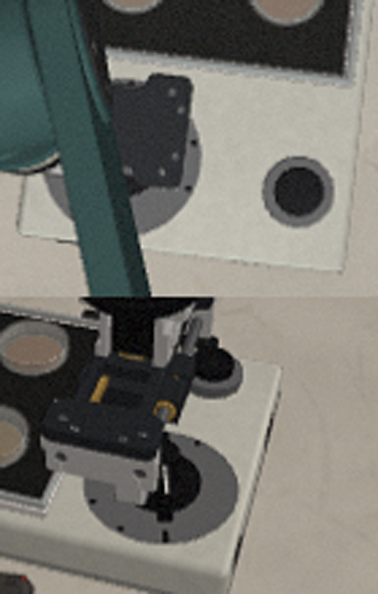

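In the side view the bar tip, at about (165,517), is close to the long mark at (165,540). I push a little more.

Request:
{"method": "carry_out", "body": {"increments": [[255,[2.23,0.81,0],-3.6],[255,[2.23,0.81,0],-3.6],[255,[2.23,0.81,0],-3.6],[255,[0,0,0],0],[255,[0,0,0],0]]}}

```text
time: 7.7
tool_pos: [0.523, 0.1891, 0.0815]
ee_rot: [3.141, 0.0, -3.089]
wrist_force: [0.5, 0.2, -0.1]
width: 0.0002
finger_force: 0.1
```

Request:
{"method": "carry_out", "body": {"increments": [[255,[-5,0,0],0],[255,[-10,0,0],0],[255,[0,0,-30],0],[255,[0,0,-40],0],[255,[0,0,0],0]]}}

```text
time: 8.2
tool_pos: [0.5421, 0.1907, 0.1583]
ee_rot: [3.139, 0.012, -3.088]
wrist_force: [0.9, -0.3, 0.7]
width: 0.0007
finger_force: 0.0
```

```bash
python3 - <<'E'
from h import *
o=robot.get_obs(); p=o["tool_pos"]; yaw=o["ee_rot"][2]; d=np.array([.484,.0267,.100])-p
x=np.array([np.cos(yaw),np.sin(yaw),0]);y=np.array([np.sin(yaw),-np.cos(yaw),0]); print(p,np.degrees(yaw),"to button",d@x*1e3,d@y*1e3,-d[2]*1e3)
E
```

```text
[0.54213671 0.1907438  0.15832938] -176.9326925293772 to button 66.83125172127824 -160.69794565236538 58.32937771605837
```

Request:
{"method": "carry_out", "body": {"increments": [[255,[13,-32,0],0],[255,[13,-32,0],0],[255,[13,-32,0],0],[255,[13,-32,0],0],[255,[14,-32,0],0],[255,[0,0,25],0],[255,[0,0,20],0],[255,[0,0,0],0]]}}

```text
time: 9.0
tool_pos: [0.4786, 0.0262, 0.103]
ee_rot: [3.141, -0.007, -3.089]
wrist_force: [0.6, -0.2, 0.4]
width: 0.0004
finger_force: 0.0
```

```bash
python3 - <<'E'
from h import *
print(robot.get_obs()["tool_pos"])
a=robot.snapshot("top")[200:310,170:310]; b=robot.snapshot("side")[180:290,250:390]
cv2.imwrite("pics/c4.png",cv2.resize(np.vstack([a,b]),None,fx=2.7,fy=2.7,interpolation=cv2.INTER_CUBIC))
E
```

```text
[0.47857178 0.02617166 0.10304813]
```

View pics/c4.png

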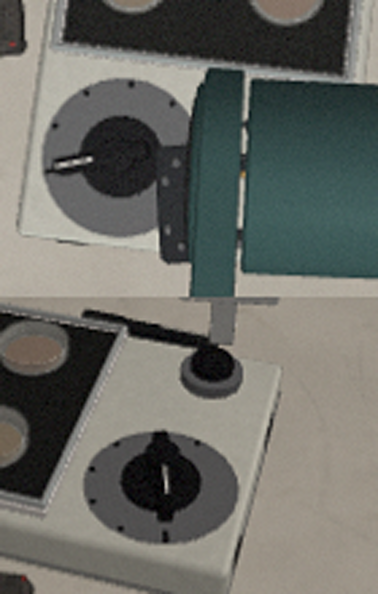

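The pointer is on the long mark (off) in both views, and the fingertips are over the button. I press it down.

Request:
{"method": "carry_out", "body": {"increments": [[255,[-5,0,5],0],[255,[0,0,7],0],[255,[0,0,2],0],[255,[0,0,2],0],[255,[0,0,2],0],[255,[0,0,2],0],[255,[0,0,0],0],[255,[0,0,0],0]]}}

```text
time: 9.9
tool_pos: [0.4856, 0.0268, 0.0866]
ee_rot: [3.142, 0.0, -3.087]
wrist_force: [-0.1, -0.1, -0.1]
width: 0.0004
finger_force: 0.0
```

Request:
{"method": "carry_out", "body": {"increments": [[255,[0,0,1.5],0],[255,[0,0,1.5],0],[255,[0,0,1.5],0],[255,[0,0,1.5],0],[255,[0,0,0],0],[255,[0,0,0],0]]}}

```text
time: 10.5
tool_pos: [0.4858, 0.0268, 0.0808]
ee_rot: [3.142, 0.001, -3.087]
wrist_force: [-1.1, 0.6, 4.5]
width: 0.0009
finger_force: 2.2
```

Request:
{"method": "carry_out", "body": {"increments": [[255,[0,0,1],0],[255,[0,0,0],0],[255,[0,0,0],0]]}}

```text
time: 10.8
tool_pos: [0.4858, 0.0268, 0.0802]
ee_rot: [-3.142, 0.001, -3.087]
wrist_force: [-2.1, -0.3, 6.7]
width: 0.0005
finger_force: 3.4
```

Request:
{"method": "carry_out", "body": {"increments": [[255,[0,0,1],0],[255,[0,0,0],0],[255,[0,0,0],0]]}}

```text
time: 11.1
tool_pos: [0.4859, 0.0268, 0.0802]
ee_rot: [-3.141, 0.001, -3.087]
wrist_force: [-4.7, 0.4, 10.9]
width: 0.0003
finger_force: 5.4
```

Request:
{"method": "carry_out", "body": {"increments": [[255,[0,0,-10],0],[255,[0,0,-30],0],[255,[0,0,-40],0],[255,[-1.6,31.3,0],0],[255,[-1.6,31.3,0],0],[255,[-1.5,31.3,0],0],[255,[-1.5,31.3,0],0],[255,[-1.5,31.4,0],0]]}}

```text
time: 11.9
tool_pos: [0.4844, 0.1848, 0.1577]
ee_rot: [-3.141, -0.001, -3.088]
wrist_force: [0.9, -0.7, -0.6]
width: 0.0003
finger_force: 0.0
```

Request:
{"method": "carry_out", "body": {"increments": [[255,[0,0,0],-7.2],[255,[0,0,20],0],[255,[0,0,20],0],[255,[0,0,0],0],[255,[0,0,0],0]]}}

```text
time: 12.4
tool_pos: [0.4844, 0.1835, 0.1179]
ee_rot: [-3.142, -0.002, -2.962]
wrist_force: [0.4, 0.6, 0.9]
width: 0.0009
finger_force: 0.0
```

```bash
cat > s.py <<'E'
from h import *
o=robot.get_obs(); p=o["tool_pos"]; th=o["ee_rot"][2]-np.pi/2
v=p[:2]-[.512,.153]; u=np.array([np.cos(th),np.sin(th)]); n=np.array([-u[1],u[0]]); print(p,np.degrees(th)%360,v@u,v@n)
E
python3 s.py
```

```text
[0.48438045 0.18349647 0.11790023] 100.30156140455449 0.03494404626696916 0.021720677460023208
```

Request:
{"method": "carry_out", "body": {"increments": [[255,[0,0,15],0],[255,[0,0,12],0],[255,[0,0,9],0],[255,[0,0,0],0],[255,[-4,0,0],0],[255,[-3.7,0,0],0],[255,[0,0,0],0]]}}

```text
time: 13.1
tool_pos: [0.4924, 0.1853, 0.083]
ee_rot: [3.141, -0.001, -2.962]
wrist_force: [-3.1, 0.4, 1.6]
width: 0.0008
finger_force: 1.3
```

Request:
{"method": "carry_out", "body": {"increments": [[255,[-2.23,0.81,0],3.6],[255,[-2.23,0.81,0],3.6],[255,[-2.23,0.81,0],3.6],[255,[-2.23,0.81,0],3.6],[255,[-2.23,0.81,0],3.6],[255,[-2.23,0.81,0],3.6],[255,[-2.23,0.81,0],3.6],[255,[-2.23,0.81,0],3.6]]}}

```text
time: 13.9
tool_pos: [0.5113, 0.1908, 0.0831]
ee_rot: [3.141, 0.002, 2.816]
wrist_force: [-0.4, -0.2, 0.6]
width: 0.0003
finger_force: 0.0
```

Request:
{"method": "carry_out", "body": {"increments": [[255,[-2.23,0.81,0],3.6],[255,[-2.23,0.81,0],3.6],[255,[-2.23,0.81,0],3.6],[255,[-2.23,0.81,0],3.6],[255,[-2.23,0.81,0],3.6],[255,[-2.23,0.81,0],3.6],[255,[-2.23,0.81,0],3.6],[255,[-2.23,0.81,0],3.6]]}}

```text
time: 14.7
tool_pos: [0.5296, 0.1871, 0.0831]
ee_rot: [3.14, 0.001, 2.314]
wrist_force: [-1.1, -0.1, 0.9]
width: 0.0003
finger_force: 0.0
```

Request:
{"method": "carry_out", "body": {"increments": [[255,[-2.23,0.81,0],3.6],[255,[-2.23,0.81,0],3.6],[255,[-2.23,0.81,0],3.6],[255,[-2.23,0.81,0],3.6],[255,[-2.23,0.81,0],3.6],[255,[-2.23,0.81,0],3.6],[255,[-2.23,0.81,0],3.6],[255,[-2.23,0.81,0],3.6]]}}

```text
time: 15.5
tool_pos: [0.5436, 0.1757, 0.0831]
ee_rot: [3.14, -0.001, 1.811]
wrist_force: [-1.8, 1.1, 0.4]
width: 0.0008
finger_force: 0.7
```

Request:
{"method": "carry_out", "body": {"increments": [[255,[-2.23,0.81,0],3.6],[255,[-2.23,0.81,0],3.6],[255,[-2.23,0.81,0],3.6],[255,[0,0,0],0],[255,[0,0,0],0]]}}

```text
time: 16.0
tool_pos: [0.5472, 0.1689, 0.0828]
ee_rot: [3.14, -0.0, 1.626]
wrist_force: [0.1, 0.3, 0.2]
width: 0.0007
finger_force: 0.0
```

```bash
python3 s.py; python3 - <<'E'
from h import *
a=robot.snapshot("top")[200:310,170:310]; b=robot.snapshot("side")[180:290,250:390]
cv2.imwrite("pics/c5.png",cv2.resize(np.vstack([a,b]),None,fx=2.7,fy=2.7,interpolation=cv2.INTER_CUBIC))
E
```

```text
[0.54717634 0.16891546 0.08284633] 3.1722314748320297 0.036003162281608964 0.013944497724049496
```

View pics/c5.png

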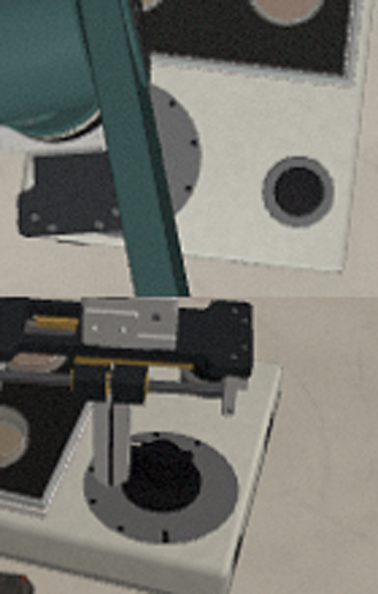

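The fingers hide the pointer, but there is no force on them, which fits the bar having snapped on to dot 3. I push the last click slowly.

Request:
{"method": "carry_out", "body": {"increments": [[255,[-2.23,0.81,0],3.6],[255,[-2.23,0.81,0],3.6],[255,[-2.23,0.81,0],3.6],[255,[-2.23,0.81,0],3.6],[255,[-2.23,0.81,0],3.6],[255,[-2.23,0.81,0],3.6],[255,[0,0,0],0],[255,[0,0,0],0]]}}

```text
time: 16.9
tool_pos: [0.5502, 0.1554, 0.0826]
ee_rot: [3.141, -0.001, 1.25]
wrist_force: [0.2, 0.8, -0.1]
width: -0.0003
finger_force: 0.6
```

Request:
{"method": "carry_out", "body": {"increments": [[255,[-1.1,0.42,0],1.8],[255,[-1.1,0.42,0],1.8],[255,[-1.1,0.42,0],1.8],[255,[-1.1,0.42,0],1.8],[255,[-1.1,0.42,0],1.8],[255,[0,0,0],0],[255,[0,0,0],0]]}}

```text
time: 17.6
tool_pos: [0.5499, 0.1491, 0.0825]
ee_rot: [-3.141, 0.0, 1.091]
wrist_force: [0.6, -0.1, 0.1]
width: 0.0005
finger_force: 0.0
```

```bash
python3 s.py
```

```text
[0.54993301 0.14910702 0.08245043] 332.50090204863574 0.0354447871192425 0.014061838659629084
```

Request:
{"method": "carry_out", "body": {"increments": [[255,[5,0,0],0],[255,[8,0,0],0],[255,[0,0,-40],0],[255,[0,0,-50],0],[255,[0,0,-40],0],[255,[-35,0,0],0],[255,[-40,0,0],0],[255,[-40,0,0],0]]}}

```text
time: 18.4
tool_pos: [0.5028, 0.0586, 0.2131]
ee_rot: [3.14, -0.001, 1.093]
wrist_force: [0.1, -0.4, 0.5]
width: 0.0005
finger_force: 0.0
```

Request:
{"method": "carry_out", "body": {"increments": [[255,[-40,0,0],0],[255,[-40,0,0],0],[255,[-40,0,0],0],[255,[0,0,0],0]]}}

```text
time: 18.8
tool_pos: [0.4464, -0.0505, 0.2129]
ee_rot: [3.14, 0.001, 1.086]
wrist_force: [-0.2, 0.1, -0.6]
width: 0.0005
finger_force: 0.0
```

```bash
python3 - <<'E'
from h import *
a=robot.snapshot("top")[140:310,120:345]; b=robot.snapshot("side")[170:340,200:425]
cv2.imwrite("pics/c6.png",cv2.resize(np.hstack([a,b]),None,fx=1.75,fy=1.75,interpolation=cv2.INTER_CUBIC))
E
```

```text
(no output)
```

View pics/c6.png

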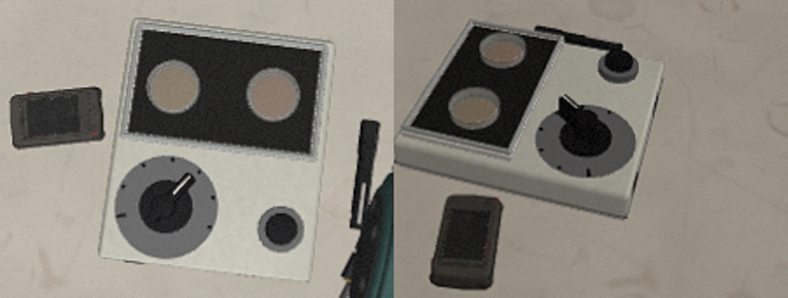

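The pointer aims at the fourth dot, at about (200,172). The button is up, and the dishes, camera and torch have not moved. I hand the job in.

```bash
python3 -c "
from bench import robot
print(robot.close_job())"
```

```text
the job is handed in; nothing more can be done
None
```

The job is handed in: the selector was pushed to off, start was pressed fully down and released, and the selector was then pushed clockwise to the fourth dot, with the dishes, torch and camera left where they were.

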